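Tighten the filter pot's rim clamps by quarter turns and latch it

ROBOT

A 6-joint arm with a two-finger parallel gripper is mounted at the origin on a cart in front of the work surface, level with it; the furniture and walls round the work are solid. World frame = base frame: x ahead of the robot, y to its left, z up, the work surface at z = 0. Lengths are in mm, angles in rad, forces in N, time in s.
With the tool pointing down it reaches from about 350 to 850 mm from the base axis. Payload 8.1 kg.
Tool frame: the origin (TCP) lies on the mounting face of the last link; the fingertips stand 173 mm ahead of it and the grasp point (between the pads) lies 155 mm ahead of it; z points along the fingers, y is the direction in which the jaws open and shut (so a half turn about z gives the same grasp; the last joint's range is limited). The gripper opens to 85 mm and grips with 20 to 120 N. Pads are 22 mm wide; open, the fingers measure 114 mm over their backs; the gripper's body (76 mm by 85 mm) begins 54 mm behind the grasp point. The pads swing forward as they close: fully open they stand 13 mm farther back than shut.
Start: joints at [-1.283, 0.13, 1.488, -0, 1.523, -0.085], TCP at [218.555, -558.785, 404.692] pointing down, gripper open.
Joint ranges: [-2.96, 2.96], [-0.89, 2.26], [0.02, 2.5], [-1.34, 4.48], [0, 2.73], [-2.66, 2.66]. Speed limits (rad/s): [2.39, 2.39, 2.79, 3.14, 3.14, 3.14].

INTERFACE

Orientations are given as [roll, pitch, yaw] about the fixed x, y, z axes, in that order (R = Rz(yaw) Ry(pitch) Rx(roll)).
In Python, from plant import r gives the robot as it stands. The module is installed in compiled form; this text tells all that it offers.
- The arm moves only by the tool drive_tool, never from a script. Its arguments are lists of equal length, an entry for each row: "offset": the shift along the tool's x, y, z normalised to -1 to 1, where 1 is 0.5 m, a list of three; "rot": the turn, a rotation vector about the tool's x, y, z normalised to -1 to 1, where 1 is pi rad, a list of three; "gripper": the gripper's target within -1 to 1 (shut at 1, half-way at 0, fully open at -1). In form: {"offset": [[dx, dy, dz], ...], "rot": [[ax, ay, az], ...], "gripper": [gripper, ...]}. A call has 1 to 12 rows; each row is the pose to reach, as a shift and turn from the pose commanded when the call began, along the tool's axes at that moment, turning the shorter way round; what a row does not reach only later rows make up. A row lasts 1/12 s, in which the tool goes at most 41.7 mm and 7.16 degrees, less where a joint would pass 70% of its speed; a pose out of reach is approached as far as the arm can. A call with a number of a shift or a turn outside -1 to 1 is refused whole. A call with a gripper value outside its range is refused whole. The fingers move at their own pace and stop on an object; "grip_force" is the grip in N (left out, the last holds). Time passes only in rows, so rows that repeat a pose let the fingers close. It gives the time, the measured TCP pose, the force and the opening at its end, in the units of the state.
- r.state(): the state, without advancing time (a new reading comes with each control period).
- r.snapshot(name): name is "scene" or "top" or "wrist"; returns a dict with "img" (400x640x3 uint8, blue, green, red), "K" (3x3 intrinsics, pixels), "dist_coeffs" ([k1, k2, p1, p2, k3] as OpenCV has them; the pictures are not rectified), "world_from_camera" (4x4, takes a point from camera to world coordinates). Camera axes: x right, y up, looking along -z (the intrinsics and any distortion apply to the point x, -y, -z); pixel columns grow to the right and rows downward; lengths in mm; the calibration is good to about 2 mm. A picture is of the moment at which its call begins. There is no depth.
- r.finish_job(): hands the job in, once; it reports no verdict.
Trained networks look in a picture, given as the dict that the camera call returned (one of the last four; its "shot" number tells which), for a name from the list of things; names that differ only in an ending like _2 or _b are one class to them, and where a whole thing is asked for, a point or a joint stands for the part that bears it (a point fixed in the world has none). Each returns a list of dicts, best first, with "p" (0 to 1); they miss things now and then, are a little off and sometimes report something else, mostly with a low value. They report only what shows in the picture. A call takes as long as a camera call.
- r.look_for(picture, name): "at" ([column, row] in pixels, amid what is visible of it).
- r.outline_of(picture, name): "mask" (400x640 bool, what is visible of it) and "at" ([column, row] in pixels, amid what is visible of it).
- r.mark_of(picture, name): "at" ([column, row] in pixels: a listed point, or the origin of a listed thing).
The state is a dict: "t": time; "joint_positions": joint angles; "qd": joint speeds; "effort": joint torques, N m; "ee_pos": TCP position; "ee_rot": TCP orientation; "contact_force": force on the tool from outside, world axes, zero at the start; "wrist_torque": the same for the moment, N m; "grip_width": opening from 0.0 (shut) to 1.0 (fully open).
Only numpy, scipy, OpenCV 4.12 (cv2) and the standard library are available. Lean on these libraries where they do the work, as an engineer would, in place of code of your own. Each camera call takes 0.05 s, during which the arm holds its last target. There are 200 camera calls.

TASK

Get the filter pot ready for use: first take the slide pack off its lid and lay it flat in the steel tray. Then tighten the clamps evenly: starting next to the hasp and going clockwise round the rim as seen from above, give the wing of every clamp there is one quarter turn clockwise, then go round once more in the same order with a second quarter turn each, no more and no less, leaving the clamps in their seats. Last, swing the hasp fully down over the catch on the lid; leave the petri dish and the small brown bottle where they are.

Things in the scene. Friction and masses are not known exactly. Their poses are not given: they have to be found in the camera images.
- pot: round, low metal filter pot with a flat steel lid, 236 mm in diameter, lid top 60 mm above the counter, fixed to the counter. Origin at the centre of its underside; z up; -x points from the centre towards the hasp. A wire staple (the catch) 14 mm wide stands on the lid 83 mm from the centre on the hasp side, 12 mm tall above the lid, level with the slot
- hasp (a joint): angle of the hasp, a steel flap 32 mm wide, 86 mm long, 4 mm thick, with a slot for the catch and a solid pad 50 to 85 mm from the hinge, hinged on the rim with a level hinge along the pot's y: 0 = lying flat on the lid side, over the catch; 1.57 = upright; at the start it leans outward, 1.75 to 2.15; end stops at 0 and 2.4. A stiff hinge (about 0.04 N m): it stays where it is left
- hasp_hinge (a point): middle of the hasp's hinge axis, on the rim 122 mm from the pot's centre (along the pot's -x), 63 mm above the counter; axes as the pot's
- hasp_end (a point): middle of the hasp's free end, 83 mm from the hinge axis; x points from the hinge towards the free end
- tray: low open steel tray, outside 90 mm (x) by 170 mm (y), 30 mm tall, walls and floor 4 mm, fixed. Origin at the centre of its underside
- slide_pack: pale cardboard box of microscope slides, 32 mm (x) by 82 mm (y), 27 mm tall, 55 to 115 g, loose; starts lying on the pot's lid. Origin at the centre of its underside
- oil: small brown bottle with a black cap, 28 mm wide, 59 mm tall, standing behind the pot; a bystander. Origin at the centre of its underside
- petri: round covered dish 90 mm wide, 14 mm tall; a bystander. Origin at the centre of its underside
- clamp_1: claw clamp (0.6 kg) in the first of four seats on the pot's rim, clockwise (from above) from the hasp, 72 degrees from it; may be absent. Low cheeks keep it from turning or sliding (1 mm play) but it can be lifted out. Claw 30 mm wide, top 77 mm above the counter. Origin on the counter under its screw axis, 107 mm from the pot's centre; x points outward
- clamp_1_wing (a joint): turn of this clamp's wing, clockwise seen from above is positive; starts within 0.12 of 0, 1.57 is one quarter turn on; stiff (0.12 N m), stays where it is left, turns freely from -0.5 to 6.8 with no stop or click at the quarters
- clamp_1_grip (a point): middle of this clamp's black wing on the screw axis, 109 mm above the counter. The wing is an upright bar 12 mm thick and 22 mm tall; x points along its long arm (reaches 44 mm from the axis, with a round end 16 mm wide), the short arm reaches 20 mm the other way; turns with the wing
- clamp_2: claw clamp (0.6 kg) in the second of four seats on the pot's rim, clockwise (from above) from the hasp, 144 degrees from it; may be absent. Low cheeks keep it from turning or sliding (1 mm play) but it can be lifted out. Claw 30 mm wide, top 77 mm above the counter. Origin on the counter under its screw axis, 107 mm from the pot's centre; x points outward
- clamp_2_wing (a joint): turn of this clamp's wing, clockwise seen from above is positive; starts within 0.12 of 0, 1.57 is one quarter turn on; stiff (0.12 N m), stays where it is left, turns freely from -0.5 to 6.8 with no stop or click at the quarters
- clamp_2_grip (a point): middle of this clamp's black wing on the screw axis, 109 mm above the counter. The wing is an upright bar 12 mm thick and 22 mm tall; x points along its long arm (reaches 44 mm from the axis, with a round end 16 mm wide), the short arm reaches 20 mm the other way; turns with the wing
- clamp_3: claw clamp (0.6 kg) in the third of four seats on the pot's rim, clockwise (from above) from the hasp, 216 degrees from it; may be absent. Low cheeks keep it from turning or sliding (1 mm play) but it can be lifted out. Claw 30 mm wide, top 77 mm above the counter. Origin on the counter under its screw axis, 107 mm from the pot's centre; x points outward
- clamp_3_wing (a joint): turn of this clamp's wing, clockwise seen from above is positive; starts within 0.12 of 0, 1.57 is one quarter turn on; stiff (0.12 N m), stays where it is left, turns freely from -0.5 to 6.8 with no stop or click at the quarters
- clamp_3_grip (a point): middle of this clamp's black wing on the screw axis, 109 mm above the counter. The wing is an upright bar 12 mm thick and 22 mm tall; x points along its long arm (reaches 44 mm from the axis, with a round end 16 mm wide), the short arm reaches 20 mm the other way; turns with the wing
- clamp_4: claw clamp (0.6 kg) in the fourth of four seats on the pot's rim, clockwise (from above) from the hasp, 288 degrees from it; may be absent. Low cheeks keep it from turning or sliding (1 mm play) but it can be lifted out. Claw 30 mm wide, top 77 mm above the counter. Origin on the counter under its screw axis, 107 mm from the pot's centre; x points outward
- clamp_4_wing (a joint): turn of this clamp's wing, clockwise seen from above is positive; starts within 0.12 of 0, 1.57 is one quarter turn on; stiff (0.12 N m), stays where it is left, turns freely from -0.5 to 6.8 with no stop or click at the quarters
- clamp_4_grip (a point): middle of this clamp's black wing on the screw axis, 109 mm above the counter. The wing is an upright bar 12 mm thick and 22 mm tall; x points along its long arm (reaches 44 mm from the axis, with a round end 16 mm wide), the short arm reaches 20 mm the other way; turns with the wing

How it is judged (in metres and radians):
On the way, in this order (a step that is already met when the one before it is completed fails the run):
1. the slide pack lies flat in the tray, released (x of slide_pack in the frame of tray between -0.045 and 0.045 m and y of slide_pack in the frame of tray between -0.085 and 0.085 m and height (world z) of slide_pack below 0.012 m and angle between slide_pack's own z axis and vertical below 0.2 rad and contact force between the fingers and slide_pack below 0.1 N and linear speed of slide_pack below 0.03 m/s), for 0.2 s.
2. round 1: clamp_1 stands at one quarter turn (value of joint clamp_1_wing between 1.2708 and 1.8708 rad and velocity of joint clamp_1_wing between -0.1 and 0.1 rad/s), for 0.2 s.
3. round 1: clamp_2 stands at one quarter turn (value of joint clamp_2_wing between 1.2708 and 1.8708 rad and velocity of joint clamp_2_wing between -0.1 and 0.1 rad/s), for 0.2 s.
4. round 1: clamp_3 stands at one quarter turn (value of joint clamp_3_wing between 1.2708 and 1.8708 rad and velocity of joint clamp_3_wing between -0.1 and 0.1 rad/s), for 0.2 s.
5. round 1: clamp_4 stands at one quarter turn (value of joint clamp_4_wing between 1.2708 and 1.8708 rad and velocity of joint clamp_4_wing between -0.1 and 0.1 rad/s), for 0.2 s.
6. round 2: clamp_1 stands at two quarter turns (value of joint clamp_1_wing between 2.84159 and 3.44159 rad and velocity of joint clamp_1_wing between -0.1 and 0.1 rad/s), for 0.2 s.
7. round 2: clamp_2 stands at two quarter turns (value of joint clamp_2_wing between 2.84159 and 3.44159 rad and velocity of joint clamp_2_wing between -0.1 and 0.1 rad/s), for 0.2 s.
8. round 2: clamp_3 stands at two quarter turns (value of joint clamp_3_wing between 2.84159 and 3.44159 rad and velocity of joint clamp_3_wing between -0.1 and 0.1 rad/s), for 0.2 s.
9. round 2: clamp_4 stands at two quarter turns (value of joint clamp_4_wing between 2.84159 and 3.44159 rad and velocity of joint clamp_4_wing between -0.1 and 0.1 rad/s), for 0.2 s.
10. the hasp lies over the catch (value of joint hasp below 0.12 rad), for 0.2 s.
At the end, for the whole second after the job is handed in: The slide pack lies flat on the tray's floor, released and at rest; every clamp present stands two quarter turns (3.14 rad, within 0.3) clockwise of zero and sits in its seat (not lifted by 6 mm); the hasp is down over the catch (below 0.12 rad) (all of step 1 and value of joint hasp below 0.12 rad and value of joint clamp_1_wing between 2.84159 and 3.44159 rad and value of joint clamp_2_wing between 2.84159 and 3.44159 rad and value of joint clamp_3_wing between 2.84159 and 3.44159 rad and value of joint clamp_4_wing between 2.84159 and 3.44159 rad and z of each of clamp_1, clamp_2, clamp_3, clamp_4 in the frame of pot below 0.006 m); the robot touches nothing.
It fails at once if the petri dish or the small bottle is shifted (distance of any of petri, oil from where it was at the start of the episode above 0.03 m).
Of clamp_1, clamp_2, clamp_3, clamp_4 only 3 to 4 are there at a start; the rules pass over those that are not, and their reading is None.
At some moment in a run one of slide_pack may be knocked a few centimetres aside while the robot is not near it.
Once in a run the grip may slacken for a moment while it holds something.
It also fails if it takes over 200 s, if anything falls off the work surface, if the arm or the gripper's body presses on something with over 40 N, if the wrist force passes 120 N, or if a joint passes its speed limit or range.

## Working session

There is one attempt and no reset: what is moved stays moved. The work goes in short steps, Python scripts to look and compute and a tool call to move; the robot and the scene stay as the last step left them, time stands still between calls to the robot, and variables do not carry over. Pictures are saved under pics/ and viewed, about 12 in all and at most 16, crops included, and the job is handed in when it is done.

Besides the shell and the picture viewer there is one more tool, called after "Call:" by a JSON object that holds its "method" and its "body". drive_tool: Moves the arm, as the interface text tells. Its arguments: {"type":"object","properties":{"offset":{"type":"array","items":{"type":"array","items":{"type":"number","minimum":-1,"maximum":1}}},"rot":{"type":"array","items":{"type":"array","items":{"type":"number","minimum":-1,"maximum":1}}},"gripper":{"type":"array","items":{"type":"number"}},"grip_force":{"type":"number"}},"required":["offset","rot","gripper"]}

```bash
mkdir -p pics
cat > h.py <<'E'
import numpy as np, cv2
from plant import r
def snap(n,save=None):
    s=r.snapshot(n)
    if save: cv2.imwrite('pics/'+save+'.png',s['img'])
    return s
def ray(s,px):
    u=cv2.undistortPoints(np.array([[px]],float),np.array(s['K']),np.array(s['dist_coeffs'],float))[0,0]
    T=np.array(s['world_from_camera']); d=T[:3,:3]@np.array([u[0],-u[1],-1]); return T[:3,3],d/np.linalg.norm(d)
def atz(s,px,z):
    o,d=ray(s,px); return o+d*(z-o[2])/d[2]
def tri(a,pa,b,pb):
    o1,d1=ray(a,pa);o2,d2=ray(b,pb)
    t=np.linalg.lstsq(np.c_[d1,-d2],o2-o1,rcond=None)[0]
    p,q=o1+t[0]*d1,o2+t[1]*d2; return (p+q)/2,np.linalg.norm(p-q)
def proj(s,P):
    T=np.linalg.inv(np.array(s['world_from_camera'])); c=(T[:3,:3]@np.array(P,float).reshape(-1,3).T).T+T[:3,3]
    c=c*[1,-1,-1]
    return cv2.projectPoints(c,np.zeros(3),np.zeros(3),np.array(s['K']),np.array(s['dist_coeffs'],float))[0][:,0]
E
python3 - <<'E'
from h import *
np.set_printoptions(precision=1,suppress=True)
print(r.state())
S={n:snap(n,n+'0') for n in('scene','top')}
for n,s in S.items():
    print(n,np.array(s['world_from_camera'])[:3,3])
    for k in('pot','tray','slide_pack','oil','petri','hasp_hinge','hasp_end','clamp_1','clamp_1_grip'):
        z={'hasp_hinge':63,'hasp_end':140,'clamp_1_grip':109,'slide_pack':60}.get(k,0)
        for m in r.mark_of(s,k)[:6]:
            print(k,np.array(m['at']),round(m['p'],2),atz(s,m['at'],z))
E
```

```text
{'t': 0.0, 'joint_positions': array([-1.3,  0.1,  1.5,  0. ,  1.5, -0.1]), 'qd': array([-0., -0.,  0., -0.,  0., -0.]), 'effort': array([  0. , -56.9, -50.1,  -0. ,   0. ,  -0. ]), 'ee_pos': array([ 218.5, -558.6,  403.6]), 'ee_rot': array([-3.1, -0. ,  0.4]), 'contact_force': array([ 0.9,  0.4, -0.5]), 'wrist_torque': array([-0. ,  0. , -0.1]), 'grip_width': 1.0009881153250044}
scene [210.7 501.1 862.4]
pot [290.8 278.3] 0.9 [558.5  51.1   0. ]
tray [390.9 216.7] 0.85 [ 416.9 -269.4    0. ]
slide_pack [284.9 263.2] 0.59 [570.2  52.9  60. ]
petri [420.2 169.1] 0.77 [ 414.  -510.7    0. ]
hasp_hinge [332.1 277.3] 0.63 [449.1  34.   63. ]
hasp_end [349.5 265.7] 0.67 [407.1  34.1 140. ]
hasp_end [330.2 278.7] 0.55 [428.1  84.  140. ]
clamp_1 [283.1 314.3] 0.8 [520.6 144.6   0. ]
clamp_1 [271.5 247.8] 0.61 [656.7  -5.5   0. ]
clamp_1 [320.3 254.3] 0.58 [530.  -51.2   0. ]
clamp_1_grip [277.4 289.1] 0.46 [525.2 145.5 109. ]
top [ 329.5 -152.4 1447.6]
pot [264.5 206.8] 0.65 [557.7  53.    0. ]
tray [353.1 243.6] 0.84 [ 428.8 -251.8    0. ]
slide_pack [261.9 238.3] 0.68 [443.6  51.3  60. ]
slide_pack [262.3 195.4] 0.61 [586.8  52.5  60. ]
oil [299.5 156.2] 0.44 [738.1 -67.8   0. ]
petri [422.7 244.9] 0.97 [ 422.5 -489.9    0. ]
hasp_hinge [266.  237.3] 0.96 [446.5  37.4  63. ]
hasp_end [261.6 241.3] 0.41 [427.7  40.3 140. ]
clamp_1 [282.5 178.2] 0.65 [658.8  -8.5   0. ]
clamp_1 [233.8 217.3] 0.56 [521.5 159.2   0. ]
clamp_1 [296.9 212.3] 0.56 [537.8 -59.6   0. ]
clamp_1_grip [228.2 213.1] 0.67 [520.7 154.2 109. ]
clamp_1_grip [260.2 198.1] 0.44 [569.   51.9 109. ]
```

```bash
python3 -c "
import cv2,numpy as np
a=cv2.imread('pics/scene0.png');b=cv2.imread('pics/top0.png')
cv2.imwrite('pics/both.png',cv2.resize(np.vstack([a,b]),(480*1,600)))"
```

```text
(no output)
```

View pics/top0.png

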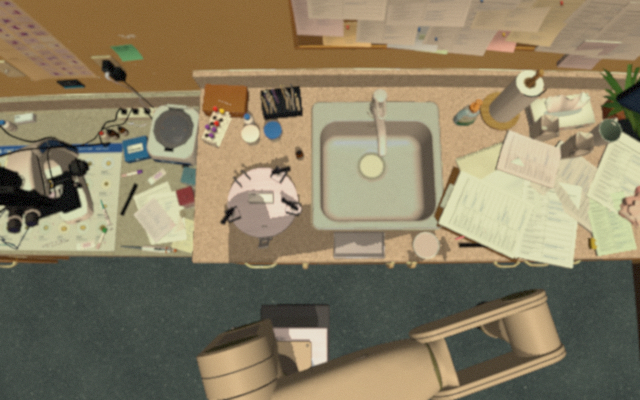

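View pics/scene0.png

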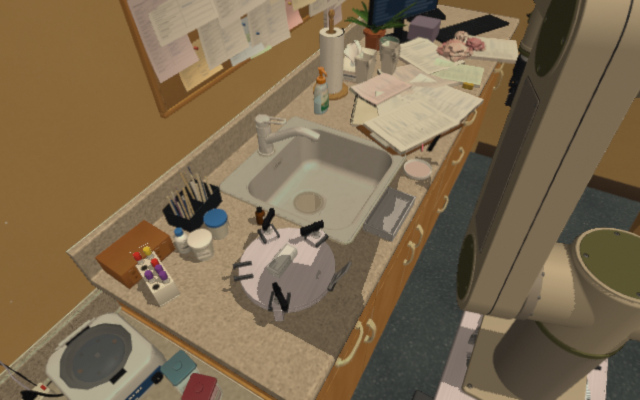

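```bash
cat >> h.py <<'E'
from scipy.spatial.transform import Rotation as Ro
np.set_printoptions(precision=3,suppress=True)
def go(pos,yaw,st=None):
    """offset/rot from the measured pose to TCP pos (mm), tool down with yaw"""
    st=st or r.state(); R=Ro.from_euler('xyz',st['ee_rot']); T=Ro.from_euler('xyz',[np.pi,0,yaw])
    off=R.inv().apply(np.array(pos)-st['ee_pos'])/500; rv=(R.inv()*T).as_rotvec()/np.pi
    print('off',off.round(4),'rot',rv.round(4),'rows',max(np.linalg.norm(off)*12,np.linalg.norm(rv)*180/7.16).round(1))
E
python3 - <<'E'
from h import *
s=snap('wrist');st=r.state()
R=Ro.from_euler('xyz',st['ee_rot']).as_matrix(); T=np.array(s['world_from_camera'])
print(st['ee_rot'],R.T@(T[:3,3]-st['ee_pos']),R.T@T[:3,:3],s['K'])
go([520,40,460],1.57)
E
```

```text
[ 3.142 -0.     0.373] [70.998  0.441 31.765] [[-0.001  0.961  0.278]
 [ 1.     0.     0.001]
 [ 0.001  0.278 -0.961]] [[314.746   0.    321.669]
 [  0.    314.746 200.084]
 [  0.      0.      1.   ]]
off [ 0.998 -0.896 -0.111] rot [ 0.     0.    -0.381] rows 16.1
```

Call:
{"method": "drive_tool", "body": {"offset": [[0.5,-0.45,-0.11],[1,-0.9,-0.11],[1,-0.9,-0.11],[1,-0.9,-0.11],[1,-0.9,-0.11],[1,-0.9,-0.11],[1,-0.9,-0.11],[1,-0.9,-0.11],[1,-0.9,-0.11],[1,-0.9,-0.11],[1,-0.9,-0.11],[1,-0.9,-0.11]], "rot": [[0,0,-0.38],[0,0,-0.38],[0,0,-0.38],[0,0,-0.38],[0,0,-0.38],[0,0,-0.38],[0,0,-0.38],[0,0,-0.38],[0,0,-0.38],[0,0,-0.38],[0,0,-0.38],[0,0,-0.38]], "gripper": [-1,-1,-1,-1,-1,-1,-1,-1,-1,-1,-1,-1]}}

```text
t: 2.05
ee_pos: [442.3, -111.6, 446.9]
ee_rot: [3.141, 0.0, 1.567]
contact_force: [0.4, -0.6, -0.2]
grip_width: 0.999
```

```bash
python3 -c "
from h import *
print(r.state()['ee_pos'],r.state()['ee_rot'])
go([540,75,470],1.57)"
```

```text
[ 442.335 -111.552  446.901] [3.141 0.    1.567]
off [ 0.374  0.194 -0.046] rot [ 0.     0.    -0.001] rows 5.1
```

Call:
{"method": "drive_tool", "body": {"offset": [[0.374,0.194,-0.046],[0.374,0.194,-0.046],[0.374,0.194,-0.046],[0.374,0.194,-0.046],[0.374,0.194,-0.046],[0.374,0.194,-0.046],[0.374,0.194,-0.046],[0.374,0.194,-0.046]], "rot": [[0,0,0],[0,0,0],[0,0,0],[0,0,0],[0,0,0],[0,0,0],[0,0,0],[0,0,0]], "gripper": [-1,-1,-1,-1,-1,-1,-1,-1]}}

```text
t: 2.72
ee_pos: [539.7, 73.1, 469.0]
ee_rot: [-3.141, 0.001, 1.568]
contact_force: [0.2, -1.0, 0.2]
grip_width: 1.0
```

```bash
cat > look.py <<'E'
from h import *
import sys,pickle
s=snap('wrist',sys.argv[1]); pickle.dump(s,open('pics/'+sys.argv[1]+'.pkl','wb'))
print(r.state()['ee_pos'])
for k in('pot','slide_pack','oil','hasp_hinge','hasp_end','clamp_1','clamp_1_grip'):
    z={'hasp_hinge':63,'hasp_end':140,'clamp_1_grip':109,'slide_pack':60}.get(k,0)
    for m in r.mark_of(s,k)[:5]: print(k,np.array(m['at']),round(m['p'],2),atz(s,m['at'],z).round(1))
for m in r.outline_of(s,'slide_pack')[:1]:
    c,(w,h),a=cv2.minAreaRect(np.argwhere(m['mask'])[:,::-1].astype(np.float32)); b=cv2.boxPoints((c,(w,h),a))
    print('box',m['p'],[atz(s,p,87).round(1)[:2] for p in b],atz(s,c,87).round(1))
E
python3 look.py w1
```

```text
[539.526  72.297 469.13 ]
pot [337.4 175.3] 0.79 [561.9  53.4   0. ]
oil [452.5 254.6] 0.58 [738.5 -70.1   0. ]
oil [194.4 221.8] 0.18 [351.3 -15.7   0. ]
hasp_hinge [244.7 196.7] 0.98 [444.6  39.9  63. ]
hasp_end [194.8 219.6] 0.94 [412.5  37.6 140. ]
hasp_end [254.2 360.5] 0.63 [ 461.1 -135.2  140. ]
clamp_1 [402.7 212.9] 0.95 [658.   -2.9   0. ]
clamp_1 [324.7 243.6] 0.77 [543.8 -51.2   0. ]
clamp_1 [324.1 283.4] 0.3 [ 542.8 -118.8    0. ]
clamp_1_grip [306.1 100.7] 0.97 [524.6 151.6 109. ]
box 0.56 [array([556.8,  15.2]), array([559.3,  99.9]), array([591.8,  98.5]), array([591.5,  13.6])] [574.8  58.2  87. ]
```

View pics/w1.png

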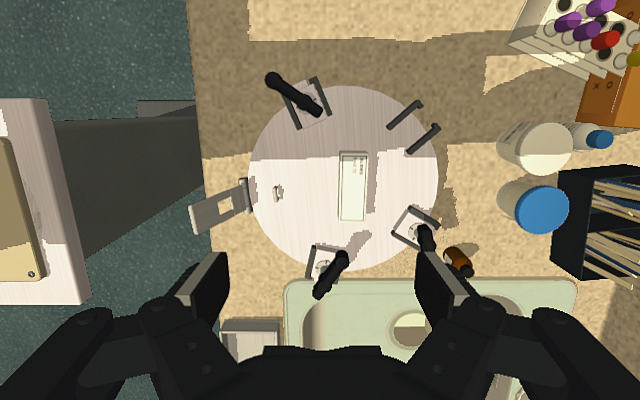

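```bash
python3 -c "
from h import *
go([575,56,350],1.555)"
```

```text
off [-0.032  0.071  0.239] rot [ 0.    -0.     0.003] rows 3.0
```

Call:
{"method": "drive_tool", "body": {"offset": [[-0.032,0.071,0.239],[-0.032,0.071,0.239],[-0.032,0.071,0.239],[-0.032,0.071,0.239],[-0.032,0.071,0.239],[-0.032,0.071,0.239]], "rot": [[0,0,0.003],[0,0,0.003],[0,0,0.003],[0,0,0.003],[0,0,0.003],[0,0,0.003]], "gripper": [-1,-1,-1,-1,-1,-1]}}

```text
t: 3.67
ee_pos: [575.4, 56.9, 351.6]
ee_rot: [3.14, -0.0, 1.557]
contact_force: [0.1, 1.4, -0.1]
grip_width: 1.002
```

```bash
python3 look.py w2; python3 -c "
from h import *; import pickle
go([575,56,238],1.555)"
```

```text
[575.798  57.015 352.884]
pot [311.7 184.9] 0.66 [565.8  51.7   0. ]
slide_pack [319.3 197.8] 0.9 [574.2  54.4  60. ]
slide_pack [ 63.  261.5] 0.46 [338.9  -2.6  60. ]
oil [463.9 284.6] 0.61 [737.9 -68.4   0. ]
oil [261.4  85.7] 0.52 [519.9 150.    0. ]
hasp_hinge [169.5 217. ] 0.67 [444.6  40.   63. ]
hasp_hinge [292.4 272.8] 0.61 [548.5 -15.2  63. ]
hasp_end [ 65.  260.8] 0.88 [413.6  37.9 140. ]
clamp_1 [263.1  85.9] 0.87 [521.5 149.8   0. ]
clamp_1 [397.7 232.3] 0.86 [658.3  -2.7   0. ]
clamp_1 [293.3 271.2] 0.73 [542.7 -48.2   0. ]
clamp_1_grip [235.4  68.6] 0.9 [523.8 152.5 109. ]
box 0.76 [array([560.9, 100.2]), array([591.8,  99.7]), array([592.1,  15.3]), array([558.1,  15.8])] [575.7  59.8  87. ]
off [-0.002 -0.001  0.225] rot [ 0.    -0.     0.001] rows 2.7
```

View pics/w2.png

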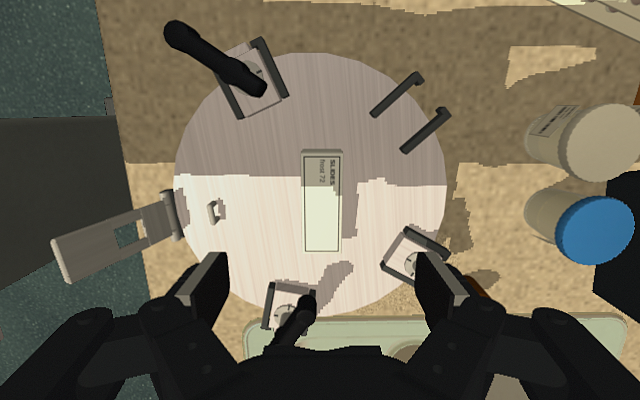

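Call:
{"method": "drive_tool", "body": {"offset": [[-0.001,-0.001,0.1],[-0.001,-0.001,0.228],[-0.001,-0.001,0.228],[-0.001,-0.001,0.228],[-0.001,-0.001,0.228],[-0.001,-0.001,0.228],[-0.001,-0.001,0.228],[-0.001,-0.001,0.228],[-0.001,-0.001,0.228],[-0.001,-0.001,0.228],[-0.001,-0.001,0.228],[-0.001,-0.001,0.228]], "rot": [[0,0,0],[0,0,0],[0,0,0],[0,0,0],[0,0,0],[0,0,0],[0,0,0],[0,0,0],[0,0,0],[0,0,0],[0,0,0],[0,0,0]], "gripper": [-1,-1,-1,-1,1,1,1,1,1,1,1,1], "grip_force": 50}}

```text
t: 5.12
ee_pos: [576.0, 56.4, 238.8]
ee_rot: [3.137, -0.0, 1.557]
contact_force: [-1.1, 0.3, 6.5]
grip_width: 0.367
```

Call:
{"method": "drive_tool", "body": {"offset": [[0,0,0],[0,0,-0.05],[0,0,-0.2],[0,0,-0.2],[0,0,-0.2]], "rot": [[0,0,0],[0,0,0],[0,0,0],[0,0,0],[0,0,0]], "gripper": [1,1,1,1,1]}}

```text
t: 5.53
ee_pos: [577.3, 56.4, 346.2]
ee_rot: [3.127, -0.0, 1.557]
contact_force: [0.3, 0.2, 1.5]
grip_width: 0.362
```

```bash
python3 -c "
from h import *
a=snap('top');b=snap('scene')
ma=r.mark_of(a,'tray')[0];mb=r.mark_of(b,'tray')[0]
print(ma,mb,tri(a,ma['at'],b,mb['at']))
for s in(a,b):
  m=r.outline_of(s,'tray')[0]
  q=cv2.minAreaRect(np.argwhere(m['mask'])[:,::-1].astype(np.float32)); print(m['p'],[atz(s,p,30).round(0)[:2] for p in cv2.boxPoints(q)],atz(s,m['at'],15).round())
go([424,-258,350],1.557)
"
```

```text
{'at': [355.1, 247.8], 'p': 0.58} {'at': [389.5, 215.6], 'p': 0.64} (array([ 415.734, -256.603,   16.963]), np.float64(4.557755211511792))
0.96 [array([ 473., -180.]), array([ 472., -358.]), array([ 375., -355.]), array([ 376., -179.])] [ 423. -254.   15.]
0.7 [array([461.,  30.]), array([445., -49.]), array([430., -43.]), array([447.,  35.])] [445.  -7.  15.]
off [-0.633 -0.292 -0.031] rot [-0.001  0.     0.   ] rows 8.4
```

Call:
{"method": "drive_tool", "body": {"offset": [[-0.08,-0.03,-0.03],[-0.5,-0.25,-0.03],[-0.5,-0.302,-0.03],[-0.5,-0.302,-0.03],[-0.5,-0.302,-0.03],[-0.5,-0.302,-0.03],[-0.5,-0.302,-0.03],[-0.5,-0.302,-0.03],[-0.5,-0.302,-0.03],[-0.5,-0.302,-0.03]], "rot": [[0,0,0],[0,0,0],[0,0,0],[0,0,0],[0,0,0],[0,0,0],[0,0,0],[0,0,0],[0,0,0],[0,0,0]], "gripper": [1,1,1,1,1,1,1,1,1,1]}}

```text
t: 6.67
ee_pos: [420.0, -191.6, 350.0]
ee_rot: [-3.14, -0.001, 1.555]
contact_force: [0.6, -0.3, -0.4]
grip_width: 0.361
```

```bash
python3 -c "
from h import *
s=snap('wrist','w3')
print(r.mark_of(s,'tray')[:2],[atz(s,m['at'],0) for m in r.mark_of(s,'tray')[:2]])
m=r.outline_of(s,'tray')[0]
q=cv2.minAreaRect(np.argwhere(m['mask'])[:,::-1].astype(np.float32)); print(m['p'],[atz(s,p,30).round(0)[:2] for p in cv2.boxPoints(q)])
print(r.state()['grip_width'])
go([424,-258,350],1.557)
"
```

```text
[] []
0.9 [array([ 381., -178.]), array([ 469., -179.]), array([ 474., -352.]), array([ 371., -351.])]
0.3624547129815903
off [-0.135  0.008  0.001] rot [-0.    -0.     0.001] rows 1.6
```

View pics/w3.png

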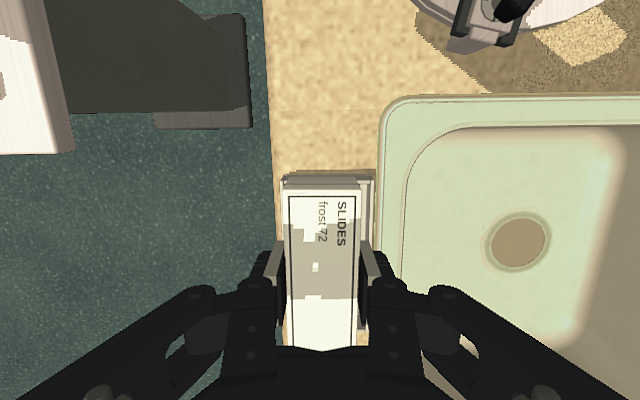

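Call:
{"method": "drive_tool", "body": {"offset": [[-0.07,0.004,0],[-0.148,0.008,0.05],[-0.148,0.008,0.13],[-0.148,0.008,0.21],[-0.148,0.008,0.28],[-0.148,0.008,0.32],[-0.148,0.008,0.332],[-0.148,0.008,0.332],[-0.148,0.008,0.332]], "rot": [[0,0,0],[0,0,0],[0,0,0],[0,0,0],[0,0,0],[0,0,0],[0,0,0],[0,0,0],[0,0,0]], "gripper": [1,1,1,1,1,1,1,1,1]}}

```text
t: 7.62
ee_pos: [424.1, -264.7, 184.7]
ee_rot: [-3.141, -0.001, 1.559]
contact_force: [0.4, 0.2, -0.8]
grip_width: 0.364
```

Call:
{"method": "drive_tool", "body": {"offset": [[0,0,0.002],[0,0,0.002],[0,0,0.002],[0,0,0.002],[0,0,0.002],[0,0,0],[0,0,-0.1],[0,0,-0.2],[0.02,0,-0.3],[0.1,0,-0.4],[0.1,0,-0.4],[0.1,0,-0.4]], "rot": [[0,0,0],[0,0,0],[0,0,0],[0,0,0],[0,0,0],[0,0,0],[0,0,0],[0,0,0],[0,0,0],[0,0,0],[0,0,0],[0,0,0]], "gripper": [1,-0.02,-0.02,-0.02,-0.02,-0.02,-0.02,-0.02,-0.02,-0.02,-0.02,-0.02]}}

```text
t: 8.62
ee_pos: [425.3, -214.4, 393.2]
ee_rot: [3.132, 0.005, 1.558]
contact_force: [1.3, 0.2, 0.6]
grip_width: 0.503
```

```bash
python3 -c "
from h import *
s=snap('wrist','w4')
print([(m['p'],m['at'],atz(s,m['at'],4)) for m in r.mark_of(s,'slide_pack')[:2]])
go([545,40,420],1.57)
"
```

```text
[(0.65, [318.8, 212.1], array([ 425.528, -263.998,    4.   ]))]
off [ 0.513  0.235 -0.065] rot [ 0.002  0.001 -0.004] rows 6.8
```

View pics/w4.png

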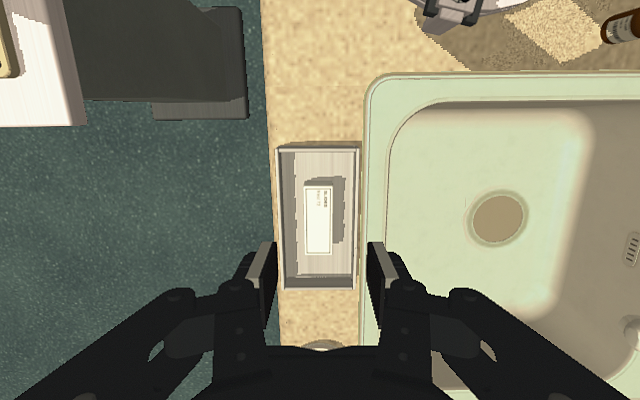

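Call:
{"method": "drive_tool", "body": {"offset": [[0.2,0.1,-0.1],[0.6,0.24,-0.2],[0.65,0.24,-0.22],[0.65,0.24,-0.22],[0.65,0.24,-0.22],[0.65,0.24,-0.22],[0.65,0.24,-0.22],[0.65,0.24,-0.22],[0.65,0.24,-0.22],[0.65,0.24,-0.22],[0.65,0.24,-0.22],[0.65,0.24,-0.22]], "rot": [[0,0,0],[0,0,0],[0,0,0],[0,0,0],[0,0,0],[0,0,0],[0,0,0],[0,0,0],[0,0,0],[0,0,0],[0,0,0],[0,0,0]], "gripper": [-1,-1,-1,-1,-1,-1,-1,-1,-1,-1,-1,-1]}}

```text
t: 9.72
ee_pos: [548.5, 107.1, 492.6]
ee_rot: [-3.138, 0.001, 1.557]
contact_force: [0.2, -0.3, -0.4]
grip_width: 1.002
```

```bash
cat > wing.py <<'E'
from h import *
import sys,pickle
s=snap('wrist',sys.argv[1]); st=r.state(); pickle.dump((s,st),open('pics/'+sys.argv[1]+'.pkl','wb'))
print(st['ee_pos'],st['ee_rot'])
for k,z in(('clamp_1_grip',109),('clamp_1',0)):
    for m in r.mark_of(s,k)[:5]: print(k,np.array(m['at']),round(m['p'],2),atz(s,m['at'],z).round(1))
tot=np.zeros((400,640),np.uint8)
for m in r.outline_of(s,'clamp_1_grip')[:5]:
    M=m['mask'].astype(np.uint8); tot|=M
    P=np.argwhere(m['mask'])[:,::-1].astype(float)
    W=np.array([atz(s,p,109)[:2] for p in P[::max(1,len(P)//400)]])
    c,v,_=cv2.PCACompute2(W,None)[0][0],cv2.PCACompute2(W,None)[1][0],0
    t=(W-c)@v
    print('wing',round(m['p'],2),len(P),'c',c.round(1),'ang',np.arctan2(v[1],v[0]).round(3),'ends',(c+v*t.min()).round(1),(c+v*t.max()).round(1))
im=s['img'].copy(); im[tot>0]=im[tot>0]//2+np.array([0,0,127],np.uint8)
cv2.imwrite('pics/'+sys.argv[1]+'m.png',im)
E
python3 wing.py w5
```

```text
[548.39  106.638 492.841] [-3.139  0.001  1.556]
clamp_1_grip [393.5 226.8] 0.19 [632.3  41.4 109. ]
clamp_1 [304.1 129. ] 0.88 [522.7 150.4   0. ]
clamp_1 [323.  255.2] 0.71 [547.1 -48.    0. ]
clamp_1 [394.5 228.7] 0.55 [659.6  -4.    0. ]
wing 0.7 23639 c [556.4  73.2] ang 0.315 ends [392.5  19.9] [663.2 108.1]
wing 0.63 803 c [512.  157.1] ang -0.603 ends [485.7 175.2] [539.5 138.1]
```

View pics/w5m.png

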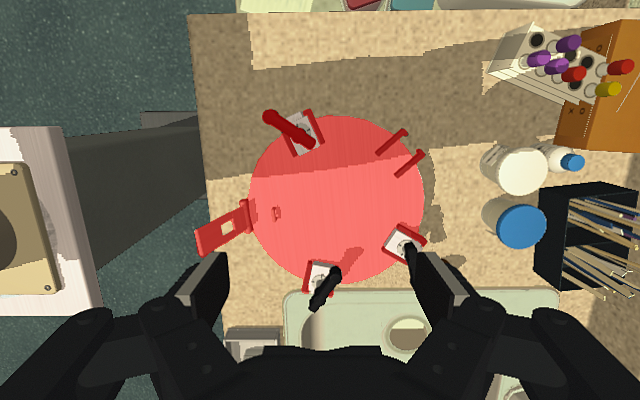

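```bash
cat > fit.py <<'E'
from h import *
from scipy.optimize import least_squares
obs={-108:(523,150.4,107),36:(658.6,-3.2,107),108-0:None}
def pts(p):
    a=p[2]+np.pi; o={}
    for k,d in((1,72),(2,144),(3,216),(4,288)): t=a-np.radians(d); o[k]=np.array([p[0]+107*np.cos(t),p[1]+107*np.sin(t)])
    o['h']=np.array([p[0]+122*np.cos(a),p[1]+122*np.sin(a)]); return o
M={1:(523,150.4),3:(658.6,-3.2),4:(544.5,-49.3),'h':(444.6,40)}
f=least_squares(lambda p:np.concatenate([pts(p)[k]-M[k] for k in M]),[560,52,.11],loss='soft_l1',f_scale=2)
print(f.x,f.fun.round(1)); print(pts(f.x))
E
python3 - <<'E'
exec(open('fit.py').read())
go([523,150.4,370],2.54)
E
```

```text
[566.362  52.441   0.099] [ 0.4  0.   0.1  1.6 -0.9 -2.8  0.4  0.3]
{1: array([523.366, 150.422]), 2: array([646.261, 123.61 ]), 3: array([658.738,  -1.555]), 4: array([543.554, -52.1  ]), 'h': array([444.963,  40.339])}
off [ 0.087 -0.052  0.248] rot [-0.    -0.    -0.313] rows 7.9
```

Call:
{"method": "drive_tool", "body": {"offset": [[0.03,-0.02,0.08],[0.06,-0.04,0.16],[0.087,-0.052,0.248],[0.087,-0.052,0.248],[0.087,-0.052,0.248],[0.087,-0.052,0.248],[0.087,-0.052,0.248],[0.087,-0.052,0.248],[0.087,-0.052,0.248],[0.087,-0.052,0.248]], "rot": [[0,0,-0.313],[0,0,-0.313],[0,0,-0.313],[0,0,-0.313],[0,0,-0.313],[0,0,-0.313],[0,0,-0.313],[0,0,-0.313],[0,0,-0.313],[0,0,-0.313]], "gripper": [-0.2,-0.2,-0.2,-0.2,-0.2,-0.2,-0.2,-0.2,-0.2,-0.2]}}

```text
t: 10.75
ee_pos: [523.0, 150.8, 370.8]
ee_rot: [3.142, 0.0, 2.536]
contact_force: [0.2, 0.1, 0.6]
grip_width: 0.601
```

```bash
python3 wing.py w6; python3 -c "
from h import *
go([523,150.4,265],2.54)"
```

```text
[522.981 150.956 370.833] [-3.142  0.     2.536]
clamp_1_grip [322.1 202.3] 0.98 [521.7 152.3 109. ]
clamp_1 [320.6 177.5] 0.77 [524.1 148.9   0. ]
wing 0.69 1623 c [512.6 156.9] ang -0.6 ends [485.8 175.2] [541.7 137. ]
off [-0.001 -0.002  0.212] rot [ 0.     0.    -0.001] rows 2.5
```

View pics/w6m.png

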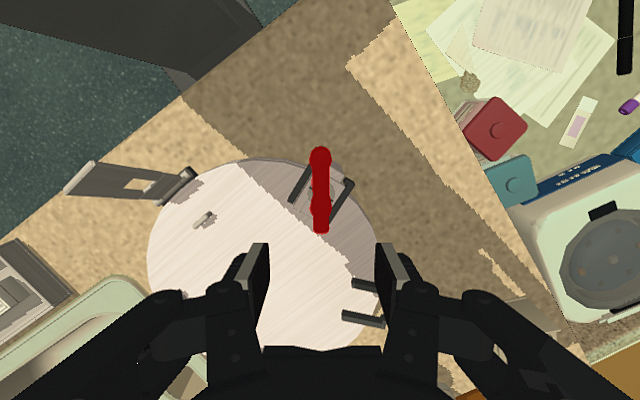

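Call:
{"method": "drive_tool", "body": {"offset": [[0,-0.001,0.07],[0,-0.001,0.14],[0,-0.001,0.212],[0,-0.001,0.212],[0,-0.001,0.212],[0,-0.001,0.212],[0,-0.001,0.212],[0,-0.001,0.212],[0,-0.001,0.212],[0,-0.001,0.212]], "rot": [[0,0,0],[0,0,0],[0,0,0],[0,0,0],[0,0,0],[0,0,0],[0,0,0],[0,0,0],[0,0,0],[0,0,0]], "gripper": [-0.2,-0.2,-0.2,-0.2,1,1,1,1,1,1], "grip_force": 50}}

```text
t: 11.78
ee_pos: [523.8, 151.1, 267.9]
ee_rot: [3.139, 0.003, 2.54]
contact_force: [-2.5, -3.5, 7.4]
grip_width: 0.131
```

Call:
{"method": "drive_tool", "body": {"offset": [[0,0,0],[0,0,0],[0,0,0],[0,0,0],[0,0,0],[0,0,0],[0,0,0],[0,0,0],[0,0,0],[0,0,0],[0,0,0],[0,0,0]], "rot": [[0,0,0.03],[0,0,0.06],[0,0,0.09],[0,0,0.12],[0,0,0.15],[0,0,0.18],[0,0,0.21],[0,0,0.24],[0,0,0.26],[0,0,0.28],[0,0,0.3],[0,0,0.3]], "gripper": [1,1,1,1,1,1,1,1,1,1,1,1]}}

```text
t: 12.78
ee_pos: [523.4, 150.6, 267.9]
ee_rot: [3.139, 0.001, 1.594]
contact_force: [-6.4, -6.3, 10.9]
grip_width: 0.13
```

Call:
{"method": "drive_tool", "body": {"offset": [[0,0,0],[0,0,0],[0,0,0],[0,0,0],[0,0,0],[0,0,0],[0,0,0],[0,0,0],[0,0,0],[0,0,0]], "rot": [[0,0,0.03],[0,0,0.06],[0,0,0.09],[0,0,0.12],[0,0,0.15],[0,0,0.175],[0,0,0.195],[0,0,0.205],[0,0,0.205],[0,0,0.205]], "gripper": [1,1,1,1,1,1,1,1,1,1]}}

```text
t: 13.62
ee_pos: [522.8, 150.7, 267.7]
ee_rot: [3.14, 0.001, 0.954]
contact_force: [-10.8, -5.3, 14.5]
grip_width: 0.131
```

Call:
{"method": "drive_tool", "body": {"offset": [[0,0,0],[0,0,0],[0,0,0],[0,0,0],[0,0,0],[0,0,-0.05],[0,0,-0.13],[0,0,-0.21],[0,0,-0.21],[0,0,-0.21],[0,0,-0.21]], "rot": [[0,0,0],[0,0,0],[0,0,0],[0,0,0],[0,0,0],[0,0,0],[0,0,0],[0,0,0],[0,0,0],[0,0,0],[0,0,0]], "gripper": [1,-0.2,-0.2,-0.2,-0.2,-0.2,-0.2,-0.2,-0.2,-0.2,-0.2]}}

```text
t: 14.53
ee_pos: [522.8, 151.2, 370.0]
ee_rot: [3.141, -0.001, 0.954]
contact_force: [0.3, -1.1, -1.2]
grip_width: 0.604
```

```bash
python3 wing.py w7; python3 -c "
from h import *
go([640,30,430],-0.3)"
```

```text
[522.412 151.151 368.731] [-3.14   0.001  0.954]
clamp_1_grip [323.7 203.9] 0.66 [525.4 151.4 109. ]
clamp_1 [496.9 217.9] 0.97 [658.2  -3.6   0. ]
clamp_1 [322.2 177. ] 0.86 [523.4 150.3   0. ]
wing 0.74 1505 c [530.2 161.5] ang 0.949 ends [510.  133.2] [548.8 187.5]
off [-0.062  0.332 -0.125] rot [-0.     0.001  0.399] rows 10.0
```

```bash
python3 -c "
from h import *
go([658.7,-2.5,375],1.9)"
```

```text
off [-0.093  0.4   -0.015] rot [-0.001  0.    -0.301] rows 7.6
```

Call:
{"method": "drive_tool", "body": {"offset": [[-0.01,0.07,-0.015],[-0.04,0.15,-0.015],[-0.06,0.23,-0.015],[-0.08,0.31,-0.015],[-0.093,0.38,-0.015],[-0.093,0.4,-0.015],[-0.093,0.4,-0.015],[-0.093,0.4,-0.015],[-0.093,0.4,-0.015],[-0.093,0.4,-0.015]], "rot": [[0,0,-0.301],[0,0,-0.301],[0,0,-0.301],[0,0,-0.301],[0,0,-0.301],[0,0,-0.301],[0,0,-0.301],[0,0,-0.301],[0,0,-0.301],[0,0,-0.301]], "gripper": [-0.2,-0.2,-0.2,-0.2,-0.2,-0.2,-0.2,-0.2,-0.2,-0.2]}}

```text
t: 15.57
ee_pos: [658.8, -2.5, 376.0]
ee_rot: [-3.14, -0.001, 1.897]
contact_force: [0.9, -0.2, -0.6]
grip_width: 0.596
```

```bash
python3 wing.py w8
```

```text
[658.764  -2.341 376.402] [-3.14  -0.001  1.897]
clamp_1_grip [164.5 215.9] 0.28 [544.2 -52.2 109. ]
clamp_1 [211.6 181.2] 0.64 [543.8 -48.4   0. ]
clamp_1 [322.6 176.3] 0.57 [659.9  -3.4   0. ]
wing 0.68 2423 c [552.2 -39. ] ang 1.037 ends [531.  -74.8] [567.8 -12.6]
```

View pics/w8m.png

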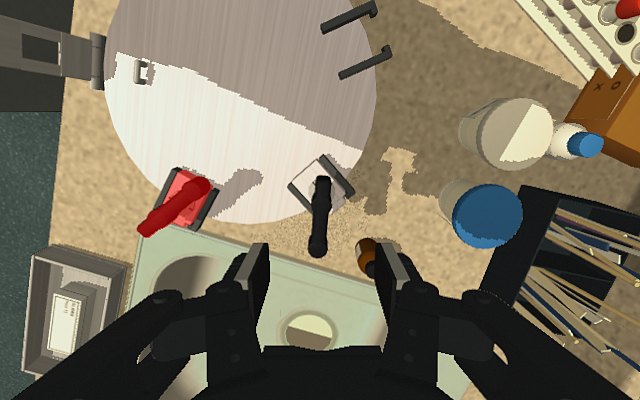

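```bash
cat > dark.py <<'E'
from h import *
import sys,pickle
def dark(name,x0,x1,y0,y1,th=55):
    s,st=pickle.load(open('pics/'+name+'.pkl','rb'))
    m=np.zeros((400,640),np.uint8); m[y0:y1,x0:x1]=(s['img'].max(2)[y0:y1,x0:x1]<th)
    n,l,S,C=cv2.connectedComponentsWithStats(m); i=1+np.argmax(S[1:,4]); P=np.argwhere(l==i)[:,::-1].astype(float)
    W=np.array([atz(s,p,112)[:2] for p in P[::3]]); c,v=cv2.PCACompute(W,None); v=v[0]; t=(W-c)@v
    print(len(P),S[i],'c',c,'ang',np.arctan2(v[1],v[0]),'ends',c+v*t.min(),c+v*t.max(),'w',np.ptp((W-c)@[-v[1],v[0]]))
if __name__=='__main__': dark(sys.argv[1],*map(int,sys.argv[2:]))
E
python3 dark.py w8 298 342 168 262
```

```text
1332 [ 305  176   27   82 1332] c [[660.696 -12.625]] ang 1.8250339765935435 ends [[669.359 -45.959]] [[652.469  19.037]] w 19.188875199219712
```

```bash
python3 -c "
from h import *
go([658.6,-2.2,267],1.825)"
```

```text
off [ 0.   -0.    0.22] rot [-0.    -0.     0.023] rows 2.6
```

Call:
{"method": "drive_tool", "body": {"offset": [[0,0,0.07],[0,0,0.14],[0,0,0.218],[0,0,0.218],[0,0,0.218],[0,0,0.218],[0,0,0.218],[0,0,0.218],[0,0,0.218],[0,0,0.218]], "rot": [[0,0,0.023],[0,0,0.023],[0,0,0.023],[0,0,0.023],[0,0,0.023],[0,0,0.023],[0,0,0.023],[0,0,0.023],[0,0,0.023],[0,0,0.023]], "gripper": [-0.2,-0.2,-0.2,-0.2,1,1,1,1,1,1]}}

```text
t: 16.6
ee_pos: [659.9, -2.6, 272.1]
ee_rot: [3.138, 0.002, 1.827]
contact_force: [-4.9, -1.6, 5.7]
grip_width: 0.128
```

Call:
{"method": "drive_tool", "body": {"offset": [[0,0,0],[0,0,0],[0,0,0],[0,0,0],[0,0,0],[0,0,0],[0,0,0],[0,0,0],[0,0,0],[0,0,0],[0,0,0],[0,0,0]], "rot": [[0,0,0.03],[0,0,0.06],[0,0,0.09],[0,0,0.12],[0,0,0.15],[0,0,0.18],[0,0,0.21],[0,0,0.24],[0,0,0.26],[0,0,0.28],[0,0,0.3],[0,0,0.3]], "gripper": [1,1,1,1,1,1,1,1,1,1,1,1]}}

```text
t: 17.6
ee_pos: [659.3, -2.8, 272.0]
ee_rot: [3.139, -0.0, 0.881]
contact_force: [-8.8, -2.3, 9.1]
grip_width: 0.13
```

Call:
{"method": "drive_tool", "body": {"offset": [[0,0,0],[0,0,0],[0,0,0],[0,0,0],[0,0,0],[0,0,0],[0,0,0],[0,0,0],[0,0,0],[0,0,0]], "rot": [[0,0,0.03],[0,0,0.06],[0,0,0.09],[0,0,0.12],[0,0,0.15],[0,0,0.175],[0,0,0.195],[0,0,0.202],[0,0,0.202],[0,0,0.202]], "gripper": [1,1,1,1,1,1,1,1,1,1]}}

```text
t: 18.43
ee_pos: [658.9, -2.3, 271.9]
ee_rot: [3.141, -0.001, 0.25]
contact_force: [-11.8, 0.2, 11.5]
grip_width: 0.13
```

Call:
{"method": "drive_tool", "body": {"offset": [[0,0,0],[0,0,0],[0,0,0],[0,0,0],[0,0,0],[0,0,-0.05],[0,0,-0.13],[0,0,-0.21],[0,0,-0.21],[0,0,-0.21],[0,0,-0.21]], "rot": [[0,0,0],[0,0,0],[0,0,0],[0,0,0],[0,0,0],[0,0,0],[0,0,0],[0,0,0],[0,0,0],[0,0,0],[0,0,0]], "gripper": [1,-0.2,-0.2,-0.2,-0.2,-0.2,-0.2,-0.2,-0.2,-0.2,-0.2]}}

```text
t: 19.35
ee_pos: [659.1, -2.5, 373.8]
ee_rot: [3.141, -0.001, 0.25]
contact_force: [-0.2, -0.8, -1.6]
grip_width: 0.597
```

```bash
python3 wing.py w9; python3 dark.py w9 298 342 168 262; python3 -c "
from h import *
go([543.8,-51,375],1.04)"
```

```text
[658.758  -2.481 372.335] [-3.141  0.001  0.25 ]
clamp_1_grip [110.6 302.5] 0.8 [530.1 150.6 109. ]
clamp_1 [322.9 178.7] 0.98 [656.8  -4.6   0. ]
clamp_1 [167.1 253. ] 0.94 [523.4 152.9   0. ]
clamp_1 [111.9 305.3] 0.68 [433.9 212.3   0. ]
wing 0.9 2408 c [534.3 162.9] ang 1.228 ends [524.4 135.1] [544.5 191.5]
wing 0.36 2577 c [658.2  -1.8] ang 0.148 ends [611.9  -8.7] [694.8   3.6]
1324 [ 311  178   31   83 1324] c [[648.703  -4.4  ]] ang 0.2362033481872907 ends [[614.791 -12.563]] [[680.335   3.214]] w 22.758772823969235
off [-0.246  0.037 -0.007] rot [-0.001  0.001 -0.251] rows 6.3
```

Call:
{"method": "drive_tool", "body": {"offset": [[-0.05,0.01,-0.007],[-0.12,0.02,-0.007],[-0.19,0.03,-0.007],[-0.246,0.037,-0.007],[-0.246,0.037,-0.007],[-0.246,0.037,-0.007],[-0.246,0.037,-0.007],[-0.246,0.037,-0.007],[-0.246,0.037,-0.007]], "rot": [[0,0,-0.251],[0,0,-0.251],[0,0,-0.251],[0,0,-0.251],[0,0,-0.251],[0,0,-0.251],[0,0,-0.251],[0,0,-0.251],[0,0,-0.251]], "gripper": [-0.2,-0.2,-0.2,-0.2,-0.2,-0.2,-0.2,-0.2,-0.2]}}

```text
t: 20.3
ee_pos: [544.2, -50.8, 376.0]
ee_rot: [-3.14, 0.0, 1.037]
contact_force: [1.3, -0.6, 0.9]
grip_width: 0.599
```

```bash
python3 wing.py w10; python3 dark.py w10 298 345 168 262;  python3 -c "
from h import *
go([543.8,-51,264],1.04)"
```

```text
[544.294 -50.802 376.148] [-3.14   0.     1.037]
clamp_1 [195.3  13.4] 0.75 [519.8 150.3   0. ]
clamp_1 [321.6 174.8] 0.58 [544.2 -50.4   0. ]
clamp_1 [393.5  79.2] 0.57 [658.5  -2.    0. ]
clamp_1 [323.7 207.9] 0.3 [526.6 -84.8   0. ]
1031 [ 312  168   20   65 1031] c [[546.114 -47.97 ]] ang 0.9667258273436025 ends [[531.093 -69.735]] [[560.534 -27.076]] w 15.21682111204728
off [-0.001 -0.001  0.225] rot [-0.     0.    -0.001] rows 2.7
```

View pics/w10.png

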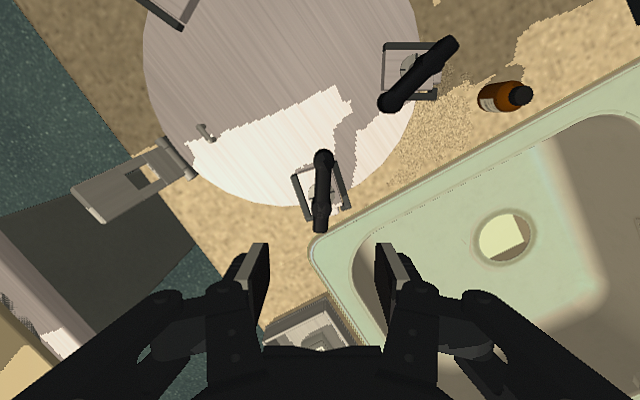

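```bash
python3 dark.py w10 298 345 140 240
```

```text
1524 [ 312  149   33   84 1524] c [[551.74  -41.243]] ang 0.949803887111165 ends [[531.208 -69.944]] [[569.38  -16.587]] w 24.5189955430742
```

```bash
python3 -c "
from h import *
go([543.6,-51.7,262],.975)"
```

```text
off [-0.002 -0.     0.229] rot [-0.    0.    0.02] rows 2.7
```

Call:
{"method": "drive_tool", "body": {"offset": [[-0.002,0,0.07],[-0.002,0,0.14],[-0.002,0,0.21],[-0.002,0,0.228],[-0.002,0,0.228],[-0.002,0,0.228],[-0.002,0,0.228],[-0.002,0,0.228],[-0.002,0,0.228],[-0.002,0,0.228]], "rot": [[0,0,0.02],[0,0,0.02],[0,0,0.02],[0,0,0.02],[0,0,0.02],[0,0,0.02],[0,0,0.02],[0,0,0.02],[0,0,0.02],[0,0,0.02]], "gripper": [-0.2,-0.2,-0.2,-0.2,1,1,1,1,1,1]}}

```text
t: 21.33
ee_pos: [544.7, -51.7, 265.4]
ee_rot: [3.139, -0.001, 0.976]
contact_force: [-4.4, 1.5, 7.1]
grip_width: 0.133
```

Call:
{"method": "drive_tool", "body": {"offset": [[0,0,0],[0,0,0],[0,0,0],[0,0,0],[0,0,0],[0,0,0],[0,0,0],[0,0,0],[0,0,0],[0,0,0],[0,0,0],[0,0,0]], "rot": [[0,0,0.03],[0,0,0.06],[0,0,0.09],[0,0,0.12],[0,0,0.15],[0,0,0.18],[0,0,0.21],[0,0,0.24],[0,0,0.26],[0,0,0.28],[0,0,0.3],[0,0,0.3]], "gripper": [1,1,1,1,1,1,1,1,1,1,1,1]}}

```text
t: 22.33
ee_pos: [544.7, -52.4, 265.1]
ee_rot: [3.139, -0.003, 0.03]
contact_force: [-2.4, -2.0, 8.2]
grip_width: 0.131
```

Call:
{"method": "drive_tool", "body": {"offset": [[0,0,0],[0,0,0],[0,0,0],[0,0,0],[0,0,0],[0,0,0],[0,0,0],[0,0,0],[0,0,0],[0,0,0]], "rot": [[0,0,0.03],[0,0,0.06],[0,0,0.09],[0,0,0.12],[0,0,0.15],[0,0,0.175],[0,0,0.195],[0,0,0.203],[0,0,0.203],[0,0,0.203]], "gripper": [1,1,1,1,1,1,1,1,1,1]}}

```text
t: 23.17
ee_pos: [544.3, -53.0, 265.1]
ee_rot: [3.14, -0.003, -0.604]
contact_force: [-7.1, -5.8, 7.7]
grip_width: 0.131
```

Call:
{"method": "drive_tool", "body": {"offset": [[0,0,0],[0,0,0],[0,0,0],[0,0,0],[0,0,0],[0,0,-0.05],[0,0,-0.13],[0,0,-0.21],[0,0,-0.21],[0,0,-0.21],[0,0,-0.21]], "rot": [[0,0,0],[0,0,0],[0,0,0],[0,0,0],[0,0,0],[0,0,0],[0,0,0],[0,0,0],[0,0,0],[0,0,0],[0,0,0]], "gripper": [1,-0.2,-0.2,-0.2,-0.2,-0.2,-0.2,-0.2,-0.2,-0.2,-0.2]}}

```text
t: 24.08
ee_pos: [543.9, -51.6, 367.9]
ee_rot: [-3.141, -0.001, -0.604]
contact_force: [-0.2, -1.0, -0.5]
grip_width: 0.6
```

```bash
python3 wing.py w11; python3 dark.py w11 298 345 130 260; python3 -c "
from h import *
go([523.2,150.6,375],0.95)"
```

```text
[543.557 -51.542 366.685] [ 3.141  0.001 -0.604]
clamp_1_grip [148.3 347.4] 0.66 [524.4 146.5 109. ]
clamp_1 [323.7 176. ] 0.97 [543.9 -53.6   0. ]
clamp_1 [222.5 113.7] 0.78 [657.1  -4.8   0. ]
wing 0.43 113 c [521.9 154.8] ang 1.841 ends [524.7 144.8] [518.9 165.8]
1582 [ 298  148   41   87 1582] c [[554.862 -59.604]] ang -0.5853705020415458 ends [[526.191 -40.599]] [[580.76  -76.772]] w 28.34134393529495
off [-0.263 -0.31  -0.018] rot [-0.     0.001 -0.495] rows 12.4
```

View pics/w11.png

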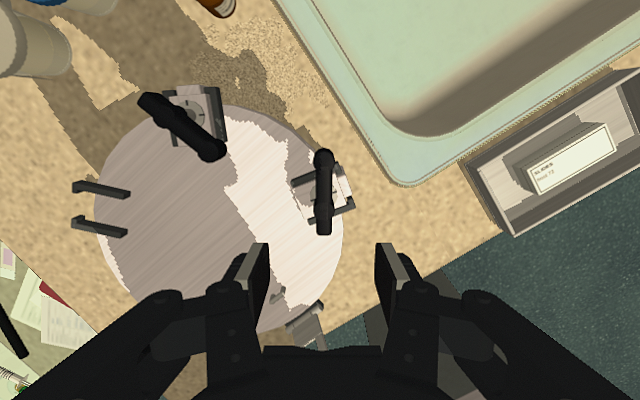

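Call:
{"method": "drive_tool", "body": {"offset": [[-0.02,-0.03,-0.03],[-0.05,-0.06,-0.03],[-0.08,-0.1,-0.03],[-0.11,-0.13,-0.03],[-0.14,-0.17,-0.03],[-0.17,-0.21,-0.03],[-0.2,-0.24,-0.03],[-0.23,-0.27,-0.03],[-0.263,-0.31,-0.03],[-0.263,-0.31,-0.03],[-0.263,-0.31,-0.03],[-0.263,-0.31,-0.03]], "rot": [[0,0,-0.495],[0,0,-0.495],[0,0,-0.495],[0,0,-0.495],[0,0,-0.495],[0,0,-0.495],[0,0,-0.495],[0,0,-0.495],[0,0,-0.495],[0,0,-0.495],[0,0,-0.495],[0,0,-0.495]], "gripper": [-0.2,-0.2,-0.2,-0.2,-0.2,-0.2,-0.2,-0.2,-0.2,-0.2,-0.2,-0.2]}}

```text
t: 25.28
ee_pos: [523.3, 151.2, 381.5]
ee_rot: [-3.14, 0.002, 0.903]
contact_force: [-0.1, 0.6, 0.6]
grip_width: 0.604
```

```bash
python3 wing.py w12; python3 -c "
from h import *
go([523.2,150.6,262],0.949)"
```

```text
[523.367 150.952 381.508] [-3.14   0.002  0.913]
clamp_1_grip [326.6 195.9] 0.75 [528.9 152.1 109. ]
clamp_1 [498.  205.6] 0.95 [660.9  -5.1   0. ]
clamp_1 [320.7 175.2] 0.89 [521.2 150.8   0. ]
clamp_1 [324.5 200.8] 0.54 [506.  124.4   0. ]
wing 0.96 1430 c [529.8 161.2] ang 0.956 ends [509.7 132.7] [548.5 187.7]
off [-0.    -0.001  0.24 ] rot [-0.     0.    -0.018] rows 2.9
```

Call:
{"method": "drive_tool", "body": {"offset": [[0,-0.001,0.07],[0,-0.001,0.14],[0,-0.001,0.21],[0,-0.001,0.239],[0,-0.001,0.239],[0,-0.001,0.239],[0,-0.001,0.239],[0,-0.001,0.239],[0,-0.001,0.239],[0,-0.001,0.239]], "rot": [[0,0,-0.012],[0,0,-0.012],[0,0,-0.012],[0,0,-0.012],[0,0,-0.012],[0,0,-0.012],[0,0,-0.012],[0,0,-0.012],[0,0,-0.012],[0,0,-0.012]], "gripper": [-0.2,-0.2,-0.2,-0.2,1,1,1,1,1,1]}}

```text
t: 26.32
ee_pos: [523.7, 151.2, 265.1]
ee_rot: [3.141, -0.002, 0.933]
contact_force: [-5.0, 0.8, 6.7]
grip_width: 0.129
```

Call:
{"method": "drive_tool", "body": {"offset": [[0,0,0],[0,0,0],[0,0,0],[0,0,0],[0,0,0],[0,0,0],[0,0,0],[0,0,0],[0,0,0],[0,0,0],[0,0,0],[0,0,0]], "rot": [[0,0,0.03],[0,0,0.06],[0,0,0.09],[0,0,0.12],[0,0,0.15],[0,0,0.18],[0,0,0.21],[0,0,0.24],[0,0,0.26],[0,0,0.28],[0,0,0.3],[0,0,0.3]], "gripper": [1,1,1,1,1,1,1,1,1,1,1,1]}}

```text
t: 27.32
ee_pos: [523.8, 150.8, 265.1]
ee_rot: [3.141, -0.002, -0.013]
contact_force: [-4.2, -0.6, 5.9]
grip_width: 0.133
```

Call:
{"method": "drive_tool", "body": {"offset": [[0,0,0],[0,0,0],[0,0,0],[0,0,0],[0,0,0],[0,0,0],[0,0,0],[0,0,0],[0,0,0],[0,0,0]], "rot": [[0,0,0.03],[0,0,0.06],[0,0,0.09],[0,0,0.12],[0,0,0.15],[0,0,0.175],[0,0,0.188],[0,0,0.188],[0,0,0.188],[0,0,0.188]], "gripper": [1,1,1,1,1,1,1,1,1,1]}}

```text
t: 28.15
ee_pos: [523.7, 150.6, 265.1]
ee_rot: [-3.141, -0.002, -0.6]
contact_force: [-6.1, -1.9, 6.6]
grip_width: 0.129
```

Call:
{"method": "drive_tool", "body": {"offset": [[0,0,0],[0,0,0],[0,0,0],[0,0,0],[0,0,0],[0,0,-0.05],[0,0,-0.13],[0,0,-0.21],[0,0,-0.23],[0,0,-0.23],[0,0,-0.23]], "rot": [[0,0,0],[0,0,0],[0,0,0],[0,0,0],[0,0,0],[0,0,0],[0,0,0],[0,0,0],[0,0,0],[0,0,0],[0,0,0]], "gripper": [1,-0.2,-0.2,-0.2,-0.2,-0.2,-0.2,-0.2,-0.2,-0.2,-0.2]}}

```text
t: 29.07
ee_pos: [523.7, 150.9, 379.4]
ee_rot: [-3.14, -0.002, -0.6]
contact_force: [-0.5, -0.6, 0.1]
grip_width: 0.601
```

```bash
python3 wing.py w13; python3 dark.py w13 298 345 130 260;python3 -c "
from h import *
go([658.7,-2.4,380],1.4)"
```

```text
[523.231 150.86  377.755] [ 3.141  0.    -0.6  ]
clamp_1_grip [324.1 199.1] 0.61 [525.8 148.2 109. ]
clamp_1 [477.7  49.4] 0.97 [542.2 -51.8   0. ]
clamp_1 [321.5 173.4] 0.76 [526.2 150.8   0. ]
wing 0.66 1400 c [533.7 144.3] ang -0.596 ends [504.9 163.9] [560.2 126.3]
wing 0.2 3573 c [424.5  38.5] ang 0.334 ends [381.4  23.5] [470.2  54.3]
1684 [ 298  147   47   83 1684] c [[533.925 144.38 ]] ang -0.529863441639861 ends [[505.276 161.16 ]] [[561.715 128.102]] w 35.905879897163935
off [ 0.397  0.1   -0.008] rot [-0.     0.001 -0.636] rows 16.0
```

Call:
{"method": "drive_tool", "body": {"offset": [[0.04,0.01,-0.01],[0.08,0.02,-0.01],[0.12,0.03,-0.01],[0.16,0.04,-0.01],[0.2,0.05,-0.01],[0.24,0.06,-0.01],[0.28,0.07,-0.01],[0.32,0.08,-0.01],[0.36,0.09,-0.01],[0.397,0.1,-0.01],[0.397,0.1,-0.01],[0.397,0.1,-0.01]], "rot": [[0,0,-0.636],[0,0,-0.636],[0,0,-0.636],[0,0,-0.636],[0,0,-0.636],[0,0,-0.636],[0,0,-0.636],[0,0,-0.636],[0,0,-0.636],[0,0,-0.636],[0,0,-0.636],[0,0,-0.636]], "gripper": [-0.2,-0.2,-0.2,-0.2,-0.2,-0.2,-0.2,-0.2,-0.2,-0.2,-0.2,-0.2]}}

```text
t: 30.27
ee_pos: [659.2, -3.7, 381.1]
ee_rot: [-3.139, 0.002, 0.905]
contact_force: [-0.3, 0.4, 0.5]
grip_width: 0.6
```

Call:
{"method": "drive_tool", "body": {"offset": [[0,0,0],[0,0,0],[0,0,0],[0,0,0],[0,0,0],[0,0,0],[0,0,0],[0,0,0],[0,0,0],[0,0,0],[0,0,0],[0,0,0]], "rot": [[0,0,-0.6],[0,0,-0.6],[0,0,-0.6],[0,0,-0.6],[0,0,-0.6],[0,0,-0.6],[0,0,-0.6],[0,0,-0.6],[0,0,-0.6],[0,0,-0.6],[0,0,-0.6],[0,0,-0.6]], "gripper": [-0.2,-0.2,-0.2,-0.2,-0.2,-0.2,-0.2,-0.2,-0.2,-0.2,-0.2,-0.2]}}

```text
t: 31.27
ee_pos: [658.7, -2.4, 381.4]
ee_rot: [-3.14, -0.002, 2.407]
contact_force: [-0.9, 0.6, -0.6]
grip_width: 0.6
```

```bash
python3 -c "
from h import *
print(r.state()['ee_rot'],r.state()['joint_positions'])
go([658.7,-2.4,375],3.378)"
```

```text
[-3.14  -0.002  2.407] [-0.081  0.3    1.337  0.     1.508 -0.917]
off [-0.     0.     0.013] rot [-0.    -0.001 -0.309] rows 7.8
```

Call:
{"method": "drive_tool", "body": {"offset": [[0,0,0.01],[0,0,0.01],[0,0,0.01],[0,0,0.01],[0,0,0.01],[0,0,0.01],[0,0,0.01],[0,0,0.01],[0,0,0.01],[0,0,0.01]], "rot": [[0,0,-0.309],[0,0,-0.309],[0,0,-0.309],[0,0,-0.309],[0,0,-0.309],[0,0,-0.309],[0,0,-0.309],[0,0,-0.309],[0,0,-0.309],[0,0,-0.309]], "gripper": [-0.2,-0.2,-0.2,-0.2,-0.2,-0.2,-0.2,-0.2,-0.2,-0.2]}}

```text
t: 32.1
ee_pos: [658.8, -2.4, 376.9]
ee_rot: [3.141, -0.002, -2.915]
contact_force: [0.3, -0.2, -0.4]
grip_width: 0.6
```

```bash
python3 wing.py w14; python3 dark.py w14 298 345 130 260;python3 -c "
from h import *
go([658.7,-2.4,264],3.378)"
```

```text
[658.819  -2.414 377.237] [ 3.141 -0.002 -2.916]
clamp_1_grip [577.   67.6] 0.77 [522.3 150.  109. ]
clamp_1_grip [323.5 202.5] 0.62 [658.1  -1.1 109. ]
clamp_1 [298.5  52.7] 0.93 [541.6 -53.1   0. ]
clamp_1 [324.7 179.1] 0.92 [662.4   2.1   0. ]
clamp_1 [494.1  83.6] 0.77 [524.8 150.2   0. ]
wing 0.64 3009 c [532.4 144. ] ang -0.66 ends [502.9 166.9] [560.2 122.4]
1398 [ 298  147   38   84 1398] c [[646.713  -4.931]] ang 0.2467547685840226 ends [[616.147 -12.63 ]] [[679.559   3.343]] w 27.043716674467262
off [0.    0.    0.228] rot [ 0.    -0.    -0.003] rows 2.7
```

Call:
{"method": "drive_tool", "body": {"offset": [[0,0,0.07],[0,0,0.14],[0,0,0.21],[0,0,0.227],[0,0,0.227],[0,0,0.227],[0,0,0.227],[0,0,0.227],[0,0,0.227],[0,0,0.227]], "rot": [[0,0,-0.003],[0,0,-0.003],[0,0,-0.003],[0,0,-0.003],[0,0,-0.003],[0,0,-0.003],[0,0,-0.003],[0,0,-0.003],[0,0,-0.003],[0,0,-0.003]], "gripper": [-0.2,-0.2,-0.2,-0.2,1,1,1,1,1,1]}}

```text
t: 33.13
ee_pos: [660.0, -1.9, 268.2]
ee_rot: [-3.141, 0.005, -2.902]
contact_force: [-1.8, 3.7, 7.7]
grip_width: 0.133
```

Call:
{"method": "drive_tool", "body": {"offset": [[0,0,0],[0,0,0],[0,0,0],[0,0,0],[0,0,0],[0,0,0],[0,0,0],[0,0,0],[0,0,0],[0,0,0],[0,0,0],[0,0,0]], "rot": [[0,0,0.03],[0,0,0.06],[0,0,0.09],[0,0,0.12],[0,0,0.15],[0,0,0.18],[0,0,0.21],[0,0,0.24],[0,0,0.26],[0,0,0.28],[0,0,0.3],[0,0,0.3]], "gripper": [1,1,1,1,1,1,1,1,1,1,1,1]}}

```text
t: 34.13
ee_pos: [659.7, -2.8, 268.2]
ee_rot: [3.14, 0.003, 2.434]
contact_force: [-4.5, -0.4, 8.9]
grip_width: 0.132
```

Call:
{"method": "drive_tool", "body": {"offset": [[0,0,0],[0,0,0],[0,0,0],[0,0,0],[0,0,0],[0,0,0],[0,0,0],[0,0,0],[0,0,0],[0,0,0]], "rot": [[0,0,0.03],[0,0,0.06],[0,0,0.09],[0,0,0.12],[0,0,0.15],[0,0,0.175],[0,0,0.196],[0,0,0.196],[0,0,0.196],[0,0,0.196]], "gripper": [1,1,1,1,1,1,1,1,1,1]}}

```text
t: 34.97
ee_pos: [659.3, -3.1, 268.2]
ee_rot: [3.14, 0.002, 1.822]
contact_force: [-7.8, -1.1, 11.9]
grip_width: 0.129
```

Call:
{"method": "drive_tool", "body": {"offset": [[0,0,0],[0,0,0],[0,0,0],[0,0,0],[0,0,0],[0,0,-0.05],[0,0,-0.13],[0,0,-0.21],[0,0,-0.22],[0,0,-0.22],[0,0,-0.22]], "rot": [[0,0,0],[0,0,0],[0,0,0],[0,0,0],[0,0,0],[0,0,0],[0,0,0],[0,0,0],[0,0,0],[0,0,0],[0,0,0]], "gripper": [1,-0.2,-0.2,-0.2,-0.2,-0.2,-0.2,-0.2,-0.2,-0.2,-0.2]}}

```text
t: 35.88
ee_pos: [659.2, -2.4, 375.8]
ee_rot: [3.14, 0.001, 1.822]
contact_force: [-0.0, 0.5, -0.5]
grip_width: 0.598
```

```bash
python3 wing.py w15; python3 dark.py w15 298 345 130 260;python3 -c "
from h import *
go([543.8,-51.8,378],2.55)"
```

```text
[658.82   -2.387 374.019] [-3.141 -0.     1.822]
clamp_1 [211.3 191.2] 0.7 [544.3 -51.2   0. ]
1493 [ 298  145   47   84 1493] c [[656.562  11.675]] ang 1.792873047059907 ends [[664.074 -21.594]] [[649.795  41.647]] w 32.50709170877744
off [-0.039 -0.247 -0.01 ] rot [-0.001 -0.001 -0.232] rows 5.8
```

Call:
{"method": "drive_tool", "body": {"offset": [[-0.005,-0.05,-0.01],[-0.01,-0.12,-0.01],[-0.03,-0.19,-0.01],[-0.039,-0.247,-0.01],[-0.039,-0.247,-0.01],[-0.039,-0.247,-0.01],[-0.039,-0.247,-0.01],[-0.039,-0.247,-0.01],[-0.039,-0.247,-0.01]], "rot": [[0,0,-0.232],[0,0,-0.232],[0,0,-0.232],[0,0,-0.232],[0,0,-0.232],[0,0,-0.232],[0,0,-0.232],[0,0,-0.232],[0,0,-0.232]], "gripper": [-0.2,-0.2,-0.2,-0.2,-0.2,-0.2,-0.2,-0.2,-0.2]}}

```text
t: 36.83
ee_pos: [544.3, -51.9, 379.2]
ee_rot: [-3.141, -0.001, 2.548]
contact_force: [0.1, 0.4, -0.7]
grip_width: 0.6
```

```bash
python3 wing.py w16; python3 dark.py w16 298 345 130 260;python3 -c "
from h import *
go([543.8,-51.8,262],2.55)"
```

```text
[544.397 -51.891 379.359] [-3.141 -0.001  2.549]
clamp_1 [410.6 232.4] 0.74 [661.2  -3.6   0. ]
clamp_1 [319.  172.3] 0.57 [540.6 -52.9   0. ]
wing 0.72 3264 c [535.2 141.5] ang -0.566 ends [513.8 155.1] [559.9 125.8]
wing 0.16 2007 c [654.1  12.7] ang 1.752 ends [659.1 -14.5] [648.8  41.6]
1357 [ 311  175   34   81 1357] c [[552.591 -57.874]] ang -0.6195768888561958 ends [[526.202 -39.052]] [[580.617 -77.864]] w 25.684747014655656
off [ 0.001 -0.001  0.235] rot [-0. -0.  0.] rows 2.8
```

Call:
{"method": "drive_tool", "body": {"offset": [[0,0,0.07],[0,0,0.14],[0,0,0.21],[0,0,0.234],[0,0,0.234],[0,0,0.234],[0,0,0.234],[0,0,0.234],[0,0,0.234],[0,0,0.234]], "rot": [[0,0,0.002],[0,0,0.002],[0,0,0.002],[0,0,0.002],[0,0,0.002],[0,0,0.002],[0,0,0.002],[0,0,0.002],[0,0,0.002],[0,0,0.002]], "gripper": [-0.2,-0.2,-0.2,-0.2,1,1,1,1,1,1]}}

```text
t: 37.87
ee_pos: [545.1, -52.6, 265.4]
ee_rot: [3.141, 0.004, 2.545]
contact_force: [-3.6, -3.5, 6.9]
grip_width: 0.125
```

Call:
{"method": "drive_tool", "body": {"offset": [[0,0,0],[0,0,0],[0,0,0],[0,0,0],[0,0,0],[0,0,0],[0,0,0],[0,0,0],[0,0,0],[0,0,0],[0,0,0],[0,0,0]], "rot": [[0,0,0.03],[0,0,0.06],[0,0,0.09],[0,0,0.12],[0,0,0.15],[0,0,0.18],[0,0,0.21],[0,0,0.24],[0,0,0.26],[0,0,0.28],[0,0,0.3],[0,0,0.3]], "gripper": [1,1,1,1,1,1,1,1,1,1,1,1]}}

```text
t: 38.87
ee_pos: [544.0, -53.1, 265.5]
ee_rot: [-3.141, 0.002, 1.598]
contact_force: [-14.3, -6.6, 16.2]
grip_width: 0.131
```

Call:
{"method": "drive_tool", "body": {"offset": [[0,0,0],[0,0,0],[0,0,0],[0,0,0],[0,0,0],[0,0,0],[0,0,0],[0,0,0],[0,0,0],[0,0,0]], "rot": [[0,0,0.03],[0,0,0.06],[0,0,0.09],[0,0,0.12],[0,0,0.15],[0,0,0.175],[0,0,0.198],[0,0,0.198],[0,0,0.198],[0,0,0.198]], "gripper": [1,1,1,1,1,1,1,1,1,1]}}

```text
t: 39.7
ee_pos: [543.4, -53.0, 265.5]
ee_rot: [-3.14, 0.003, 0.98]
contact_force: [-20.2, -5.7, 21.5]
grip_width: 0.127
```

Call:
{"method": "drive_tool", "body": {"offset": [[0,0,0],[0,0,0],[0,0,0],[0,0,0],[0,0,0],[0,0,-0.05],[0,0,-0.13],[0,0,-0.21],[0,0,-0.22],[0,0,-0.22],[0,0,-0.22]], "rot": [[0,0,0],[0,0,0],[0,0,0],[0,0,0],[0,0,0],[0,0,0],[0,0,0],[0,0,0],[0,0,0],[0,0,0],[0,0,0]], "gripper": [1,-0.2,-0.2,-0.2,-0.2,-0.2,-0.2,-0.2,-0.2,-0.2,-0.2]}}

```text
t: 40.62
ee_pos: [544.5, -52.0, 373.5]
ee_rot: [3.14, -0.001, 0.981]
contact_force: [-0.7, 0.1, 0.8]
grip_width: 0.603
```

```bash
python3 wing.py w17; python3 dark.py w17 298 345 130 260;python3 -c "
from h import *
s=r.snapshot('wrist')
for k,z in(('hasp_hinge',63),('hasp_end',140)):
  for m in r.mark_of(s,k)[:2]: print(k,m,atz(s,m['at'],z))
print(r.state()['joint_positions'])"
```

```text
[544.079 -51.895 372.001] [-3.141  0.     0.981]
clamp_1 [320.3 175.9] 0.94 [544.1 -51.4   0. ]
clamp_1 [389.   75.5] 0.93 [660.   -4.1   0. ]
clamp_1 [186.   18.1] 0.69 [522.9 150.8   0. ]
1339 [ 308  178   21   82 1339] c [[537.108 -60.137]] ang 0.9860426023688541 ends [[518.494 -88.255]] [[555.137 -32.901]] w 14.525641314703098
hasp_hinge {'at': [169.2, 169.1], 'p': 0.8} [441.192  40.054  63.   ]
hasp_hinge {'at': [337.9, 359.1], 'p': 0.73} [ 453.605 -216.413   63.   ]
hasp_end {'at': [86.8, 217.4], 'p': 0.91} [412.466  36.947 140.   ]
[-0.189  0.004  1.68   0.     1.459  0.401]
```

View pics/w17.png

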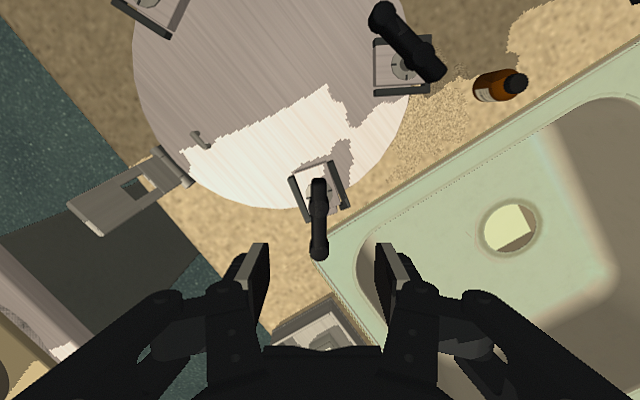

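```bash
python3 -c "
from h import *
go([370,33,375],0.1)"
```

```text
off [-0.052 -0.384 -0.006] rot [-0.     0.001  0.28 ] rows 7.0
```

Call:
{"method": "drive_tool", "body": {"offset": [[-0.005,-0.05,-0.006],[-0.02,-0.11,-0.006],[-0.03,-0.18,-0.006],[-0.04,-0.25,-0.006],[-0.052,-0.32,-0.006],[-0.052,-0.384,-0.006],[-0.052,-0.384,-0.006],[-0.052,-0.384,-0.006],[-0.052,-0.384,-0.006],[-0.052,-0.384,-0.006]], "rot": [[0,0,0.28],[0,0,0.28],[0,0,0.28],[0,0,0.28],[0,0,0.28],[0,0,0.28],[0,0,0.28],[0,0,0.28],[0,0,0.28],[0,0,0.28]], "gripper": [1,1,1,1,1,1,1,1,1,1]}}

```text
t: 41.8
ee_pos: [370.7, 33.0, 375.9]
ee_rot: [3.141, -0.0, 0.105]
contact_force: [0.7, 0.3, 0.5]
grip_width: 0.001
```

```bash
python3 -c "
from h import *
st=r.state();print(st['ee_pos'],st['ee_rot'],st['grip_width'],st['joint_positions'])
s=r.snapshot('wrist')
for k,z in(('hasp_hinge',63),('hasp_end',140)):
  for m in r.mark_of(s,k)[:2]: print(k,m,atz(s,m['at'],z))
go([370,33,281],0.1)"
```

```text
[370.733  32.979 375.907] [ 3.141 -0.     0.105] 0.001392412108343302 [-0.049 -0.521  2.109 -0.     1.554  1.417]
hasp_hinge {'at': [320.3, 106.5], 'p': 0.68} [443.4    41.729  63.   ]
hasp_end {'at': [320.9, 160.5], 'p': 0.87} [409.339  37.432 140.   ]
off [-0.001 -0.     0.189] rot [-0.     0.     0.001] rows 2.3
```

Call:
{"method": "drive_tool", "body": {"offset": [[0,0,0.08],[0,0,0.16],[0,0,0.189],[0,0,0.189],[0.03,0,0.189],[0.06,0,0.189],[0.09,0,0.189],[0.11,0,0.189],[0.13,0,0.189],[0.13,0,0.189]], "rot": [[0,0,0],[0,0,0],[0,0,0],[0,0,0],[0,0,0],[0,0,0],[0,0,0],[0,0,0],[0,0,0],[0,0,0]], "gripper": [1,1,1,1,1,1,1,1,1,1]}}

```text
t: 42.78
ee_pos: [437.0, 39.6, 283.1]
ee_rot: [3.141, -0.002, 0.101]
contact_force: [-0.2, -0.4, 0.3]
grip_width: 0.001
```

Call:
{"method": "drive_tool", "body": {"offset": [[0.024,0,0],[0.046,0,0],[0.072,0,0.008],[0.096,0,0.02],[0.115,0,0.035],[0.132,0,0.05],[0.142,0,0.06],[0.148,0,0.07],[0.148,0,0.077],[0.148,0,0.084],[0.148,0,0.084]], "rot": [[0,0,0],[0,0,0],[0,0,0],[0,0,0],[0,0,0],[0,0,0],[0,0,0],[0,0,0],[0,0,0],[0,0,0],[0,0,0]], "gripper": [1,1,1,1,1,1,1,1,1,1,1]}}

```text
t: 43.7
ee_pos: [508.0, 47.2, 238.8]
ee_rot: [-3.142, 0.001, 0.101]
contact_force: [-1.1, -0.7, 0.2]
grip_width: -0.002
```

Call:
{"method": "drive_tool", "body": {"offset": [[0,0,0.002],[0,0,0.004],[0,0,0.006],[0,0,0.006]], "rot": [[0,0,0],[0,0,0],[0,0,0],[0,0,0]], "gripper": [1,1,1,1]}}

```text
t: 44.03
ee_pos: [508.4, 47.2, 238.1]
ee_rot: [3.141, 0.0, 0.101]
contact_force: [-9.5, -0.7, 14.9]
grip_width: -0.002
```

Call:
{"method": "drive_tool", "body": {"offset": [[0,0,-0.03],[0,0,-0.1],[-0.05,0,-0.18],[-0.1,0,-0.26],[-0.1,0,-0.34],[-0.1,0,-0.38],[-0.1,0,-0.38],[-0.1,0,-0.38],[-0.1,0,-0.38]], "rot": [[0,0,0],[0,0,0],[0,0,0],[0,0,0],[0,0,0],[0,0,0],[0,0,0],[0,0,0],[0,0,0]], "gripper": [1,1,1,1,1,1,1,1,1]}}

```text
t: 44.78
ee_pos: [458.6, 42.2, 426.1]
ee_rot: [3.142, -0.0, 0.101]
contact_force: [-0.3, 0.8, -0.5]
grip_width: -0.001
```

```bash
python3 wing.py w18; python3 -c "
from h import *
s=r.snapshot('wrist')
for k,z in(('hasp_hinge',63),('hasp_end',63)):
  for m in r.mark_of(s,k)[:2]: print(k,m,atz(s,m['at'],z))
t=r.snapshot('top')
for m in r.mark_of(t,'slide_pack')[:2]+r.mark_of(t,'petri')[:1]: print(m,atz(t,m['at'],4))
for m in r.mark_of(t,'oil')[:1]+r.mark_of(s,'oil')[:1]: print(m)
"
```

```text
[458.475  42.203 425.074] [-3.141  0.002  0.101]
clamp_1_grip [207.3 103.9] 0.6 [523.8 148.6 109. ]
clamp_1 [235.4 106.8] 0.59 [521.6 152.9   0. ]
clamp_1 [405.5 105.2] 0.59 [543.9 -50.2   0. ]
wing 0.61 1670 c [533.8 144.1] ang -0.604 ends [505.1 163.9] [559.8 126.2]
hasp_hinge {'at': [320.0, 192.4], 'p': 0.62} [441.583  42.54   63.   ]
hasp_hinge {'at': [319.2, 76.2], 'p': 0.48} [558.703  54.903  63.   ]
hasp_end {'at': [321.9, 113.4], 'p': 0.9} [523.965  48.753  63.   ]
hasp_end {'at': [319.4, 190.8], 'p': 0.17} [443.301  43.362  63.   ]
{'at': [355.8, 243.9], 'p': 0.54} [ 427.477 -260.659    4.   ]
{'at': [421.6, 243.6], 'p': 0.72} [ 426.659 -485.377    4.   ]
{'at': [298.7, 154.6], 'p': 0.47}
```

View pics/w18.png

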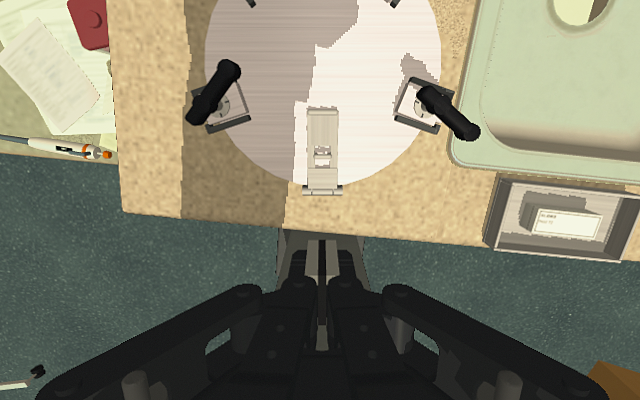

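```bash
python3 -c "
from h import *
print(r.finish_job(), r.state()['t'])"
```

```text
the job is handed in; nothing more can be done
the job is handed in; nothing more can be done
```

I handed the job in at about 45 s, with every step done in order and no failures along the way; no verdict was reported.

**What I did**
- **Slide pack:** I took it off the lid and laid it flat in the steel tray, then let go.
- **Clamps:** Clamps 1, 3 and 4 are on the rim; the seat for clamp 2 is empty, so I skipped it. I gave each of the three a quarter turn clockwise in order, then went round again.
- **Hasp:** I swung it down over the catch until it met its stop, with about 15 N upward on the tool, then backed clear.

**Last checks**
- **Wings:** All three measured close to 3.14 rad in total: clamp 1 about 3.14 rad, and clamps 3 and 4 about 3.13–3.17 rad. Clamp 1 was seen again in the last picture. Clamps 3 and 4 were measured right after their own second turn.
- **Seats:** All the clamps showed in their seats at their original positions. I judged this from the pictures and did not measure how far they might have lifted.
- **Hasp:** In the last picture its free end was about 83 mm from the hinge at lid height, with the catch showing through the slot.
- **Slide pack:** It was still in the tray at the end.
- **Petri dish:** It read within about 6 mm of its first position, which is about as accurate as the overhead camera is.
- **Brown bottle:** Its mark in the overhead view had moved by under 2 pixels (roughly 6 mm), also within what that camera can resolve. It was outside the last wrist picture, so I could not check it there.

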